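# Set the dose dial to the green line and start the pump

## Robot

A 7-joint arm with a two-finger parallel gripper is mounted at the origin on the work surface. World frame = base frame: x ahead of the robot, y to its left, z up, the work surface at z = 0. Lengths are in m, angles in rad, forces in N, time in s.
With the tool pointing down it reaches from about 0.4 to 0.925 m from the base axis. Payload 4.1 kg.
Tool frame: the origin (TCP) lies at the very end of the fingers, on their centre line; the grasp point (between the pads) lies 19 mm behind it; x points along the fingers, z is the direction in which the jaws open and shut, and the axes are right-handed (so a half turn about x gives the same grasp; the last joint's range is limited). The gripper opens to 85 mm and grips with 20 to 120 N. Pads are 22 mm wide; open, the fingers measure 114 mm over their backs; the gripper's body (76 mm by 85 mm) begins 54 mm behind the grasp point. The pads swing forward as they close: fully open they stand 13 mm farther back than shut.
Start: joints at [-1.321, 0.398, 0.045, 1.537, -0.019, 1.207, -0.051], TCP at [0.222, 0.611, 0.231] pointing down, gripper open.
Joint ranges: [-2.82, 2.82], [-0.49, 2.23], [-1.37, 1.46], [0, 2.46], [-1.36, 4.5], [0.23, 2], [-2.94, 2.94]. Speed limits (rad/s): [2.57, 2.57, 3.14, 3.14, 3.14, 3.14, 3.14].

## Interface

Orientations are given as a unit quaternion [w, x, y, z].
In Python, from workcell import readout, get_image, camera_params, robot gives the robot as it stands.
- The arm moves only by the tool arm_command, never from a script. Its argument "targets" is text: rows parted by semicolons, each of 5 numbers parted by spaces: the opening, from 0 (shut) to 1 (fully open), then the shift along the world's x, y, z each as a share of 0.12 m, from -1 to 1, then the turn about the world's z as a share of 2 pi rad, from -1 to 1. In form: grip dx dy dz spin; .... A call has 1 to 5 rows; each row is the pose to reach, as a shift and turn from the pose measured when the call began, turning the shorter way round; what a row does not reach only later rows make up. A row lasts 1/10 s, in which the tool goes at most 50 mm and 8.59 degrees, less where a joint would pass 70% of its speed; a pose out of reach is approached as far as the arm can. A call with a number of a shift or a turn outside -1 to 1 is refused whole. A call with a gripper value outside its range is refused whole. The fingers move at their own pace and stop on an object; "grip_force" is the grip in N (left out, the last holds). Time passes only in rows, so rows that repeat a pose let the fingers close. It gives the time, the measured TCP pose, the force and the opening at its end, in the units of the state.
- readout.state(): the state, without advancing time (a new reading comes with each control period).
- get_image(name): name is "side" or "top" or "wrist"; returns the picture (384x512x3 uint8, blue, green, red); there is no depth.
- camera_params(name): a dict with "vertical_fov" (degrees; the focal length in pixels is half the picture's height over the tangent of half this angle, whatever the lens; pixels are square), "cx", "cy" (the principal point, pixels), "rvec" (rotation vector, rad) and "tvec" (3), from world to camera coordinates, as OpenCV has them; the wrist camera has in their place "mount" (4x4, takes a point from camera to tool coordinates, whose origin is the TCP and whose axes are the tool frame's). Camera axes: x right, y down, z forward; pixel columns grow to the right and rows downward; lengths in m; the calibration is good to about 2 mm. A picture is of the moment at which its call begins: read the wrist's pose just before it. camera_params takes no time and is no camera call.
- robot.finish_job(): hands the job in, once; it reports no verdict.
The state is a dict: "clock": time; "joint_positions": joint angles; "qd": joint speeds; "joint_efforts": joint torques, N m; "eef_pos": TCP position; "tcp_rot": TCP orientation; "ft_force": force on the tool from outside, world axes, zero at the start; "ft_torque": the same for the moment, N m; "width": finger opening in m.
Only numpy, scipy, OpenCV 4.12 (cv2) and the standard library are available. Lean on these libraries where they do the work, as an engineer would, in place of code of your own. Each camera call takes 0.05 s, during which the arm holds its last target.

## Task

Set the dosing pump for the next batch: with a fingertip, gently push the orange stud round until the dial's white index mark lines up with the scale line that carries the green marker, then press the green start button down and let it go. Only touch and push; leave the dial at that line, and leave the bottles, jars and glassware where they stand.

Things in the scene. Friction and masses are not known exactly. Their poses are not given: they have to be found in the camera images.
- pump: bench dosing pump, fixed to the bench: a white box 210 mm (its x) by 300 mm (its y), flat lid 70 mm above the bench, blue front. Origin: centre of its underside on the bench; its -x axis points out of the blue front, z up. A steel pump head and spout stand out 30 mm on its +y flank, below the lid; the spout reaches 35 mm past the front.
- dose_dial: blue dial on the pump's lid, 124 mm across, 12 mm thick, flat top 86 mm above the bench; turns about the vertical through its origin (on the axis, at the underside, pump x 0, y +45 mm). Its x axis points along the white index mark, z up. Friction 0.07 N m (2 N at the stud); it stays where left. Index starts within 18 degrees of the pump's front (-x).
- dial_index (a point): point on the index ray (the dial's +x), 82 mm from the axis, turning with the dial, 74 mm above the bench; it lies over a marker's centre when the index is exactly in line. The white nose itself ends at 72 mm. Dial stops: 166 degrees either side of the pump's front; all markers lie within 150 degrees of the front, so turn through the front side.
- stud_top (a point): centre of the top of the orange finger stud: upright pin, 14 mm diameter, 26 mm tall above the dial's flat top, on the index line 40 mm from the axis; top 112 mm above the bench. Nothing else stands up on the dial but a 3 mm high hub cap 44 mm across.
- green_marker: green disc, 13 mm across, 3 mm high, fixed on the outer end of the target scale line on the pale ring (188 mm across, a black line every 10 degrees) round the dial. Origin: centre of its underside, 82 mm from the dial's axis, 73 mm above the bench. Blue, yellow and red discs mark other lines; which is where varies. They do not turn with the dial.
- start_button (a joint): green push button on the pump's lid, 32 mm across, in a black housing: value is how far it is pressed in m, 0 released, 0.006 fully down; a spring returns it, fully down takes about 5 N. It counts as pressed past 0.004.
- start_button_top (a point): centre of the top of the green start button (pump x = -45 mm, y = -115 mm); press straight down.
- pink_bottle: pink capped sample bottle, 36 mm across, 105 mm tall, loose bystander that stays put. Origin: centre of its underside.
- mint_bottle: mint-green capped sample bottle, 36 mm across, 105 mm tall, loose bystander that stays put. Origin: centre of its underside.
- lemon_bottle: pale yellow capped sample bottle, 36 mm across, 105 mm tall, loose bystander that stays put. Origin: centre of its underside.
- flask: green conical flask, 68 mm across the foot, 94 mm tall, loose bystander that stays put. Origin: centre of its underside.
- measuring_cylinder: clear measuring cylinder, foot 64 mm across, tube 28 mm, 155 mm tall, loose bystander that stays put. Origin: centre of its underside.
- cream_jar: small jar, 36 mm across, 34 mm tall, standing on the pump's lid beside the button, loose bystander that stays put. Origin: centre of its underside.
- amber_jar: amber jar, 48 mm across, 60 mm tall, loose bystander that stays put. Origin: centre of its underside.

How it is judged:
By the outcome, as a careful person would: the job done as asked, in the order asked, and still so for the second after the job is handed in, with the robot touching nothing.
It also fails if it takes over 50 s, if anything falls off the work surface, if the arm or the gripper's body presses on something with over 40 N, if the wrist force passes 120 N, or if a joint passes its speed limit or range.

## Working session

There is one attempt and no reset: what is moved stays moved. The work goes in short steps, Python scripts to look and compute and a tool call to move; the robot and the scene stay as the last step left them, time stands still between calls to the robot, and variables do not carry over. Pictures are saved under pics/ and viewed, and the job is handed in when it is done.

Besides the shell and the picture viewer there is one more tool, called after "Emit:" in YAML: its name, and indented under it one key for each argument. arm_command: Moves the arm, as the interface text tells. Shift numbers are shares of 0.12 m and turn numbers shares of 2 pi rad, none past 1 either way. Its arguments: {"type":"object","properties":{"targets":{"type":"string"},"grip_force":{"type":"number"}},"required":["targets"]}

```bash
mkdir -p pics; ls; python3 - <<'E'
from workcell import readout, get_image, camera_params, robot
import cv2
print(readout.state())
for n in ["top","side","wrist"]:
    print(n,camera_params(n)); cv2.imwrite(f"pics/{n}0.png",get_image(n))
E
```

```text
pics
{'clock': 0.0, 'joint_positions': array([-1.32100122,  0.39918285,  0.04503628,  1.53786212, -0.01872395,
        1.20689843, -0.05070893]), 'qd': array([-0.00030667, -0.00194412,  0.00097215, -0.00016091,  0.00010142,
        0.00099709,  0.0011069 ]), 'joint_efforts': array([-2.13321619e-04, -4.75125325e+01,  1.36466179e+00, -2.54221094e+01,
        1.15982193e-02,  9.46848333e-03, -8.09156518e-06]), 'eef_pos': array([0.22190732, 0.61028203, 0.23027737]), 'tcp_rot': array([ 0.57861905, -0.40610789,  0.57968892,  0.40526181]), 'ft_force': array([ 0.5730803 ,  0.06486792, -0.98428149]), 'ft_torque': array([-0.03463966, -0.03320395, -0.011146  ]), 'width': 0.08519151863926797}
top {'vertical_fov': 48.6758295920437, 'cx': 258.01869855964605, 'cy': 190.4682306236192, 'rvec': array([ 2.16537576, -2.13417833,  0.11445616]), 'tvec': array([-0.02452313,  0.57596446,  0.87775478])}
side {'vertical_fov': 46.6668194540026, 'cx': 251.57503700476545, 'cy': 195.63317133877007, 'rvec': array([ 0.93358028, -2.29535593,  1.22715407]), 'tvec': array([0.41813506, 0.31539677, 0.56736378])}
wrist {'vertical_fov': 60.25068142310635, 'cx': 261.0555024211579, 'cy': 185.37300698447743, 'mount': array([[ 2.68420929e-04, -2.82156958e-01,  9.59368219e-01,
        -1.42958438e-01],
       [ 3.01716213e-04, -9.59368187e-01, -2.82157033e-01,
         7.16704417e-02],
       [ 9.99999918e-01,  3.65193798e-04, -1.72383171e-04,
         1.42893417e-04],
       [ 0.00000000e+00,  0.00000000e+00,  0.00000000e+00,
         1.00000000e+00]])}
```

View pics/top0.png

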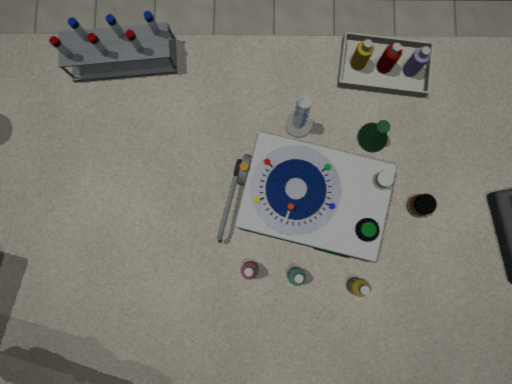

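View pics/side0.png

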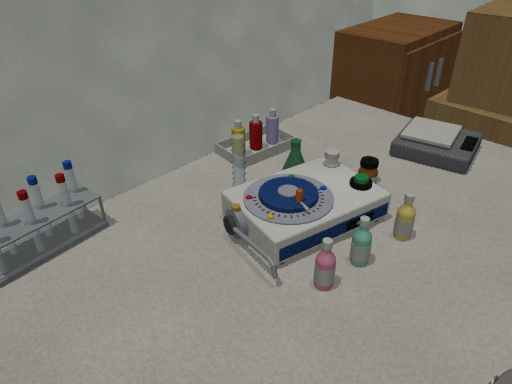

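View pics/wrist0.png

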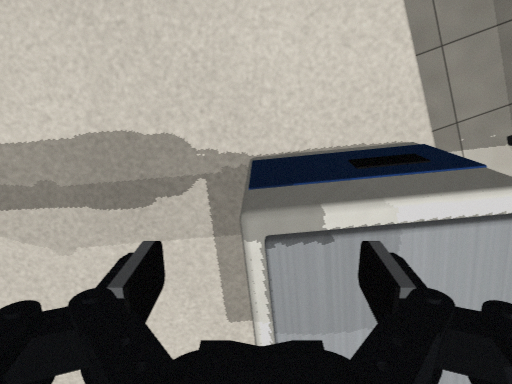

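```bash
cat > h.py <<'E'
import numpy as np, cv2
from workcell import readout, get_image, camera_params, robot
def cam(n):
    p=camera_params(n); f=192/np.tan(np.radians(p['vertical_fov'])/2)
    K=np.array([[f,0,p['cx']],[0,f,p['cy']],[0,0,1]])
    return K,p
def ray(n,uv,z):
    K,p=cam(n); R=cv2.Rodrigues(p['rvec'])[0]; t=p['tvec']
    d=R.T@np.linalg.inv(K)@[uv[0],uv[1],1]; o=-R.T@t
    return o+d*(z-o[2])/d[2]
def proj(n,P):
    K,p=cam(n); return cv2.projectPoints(np.array(P,float).reshape(-1,3),p['rvec'],p['tvec'],K,None)[0].reshape(-1,2)
E
python3 - <<'E'
import cv2
i=cv2.imread('pics/top0.png')[120:280,220:420]
cv2.imwrite('pics/topz.png',cv2.resize(i,None,fx=4,fy=3.75*4/3.75,interpolation=cv2.INTER_CUBIC)[:600])
i=cv2.imread('pics/side0.png')[140:270,210:410]
cv2.imwrite('pics/sidez.png',cv2.resize(i,None,fx=4,fy=4,interpolation=cv2.INTER_CUBIC))
E
```

```text
(no output)
```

View pics/topz.png

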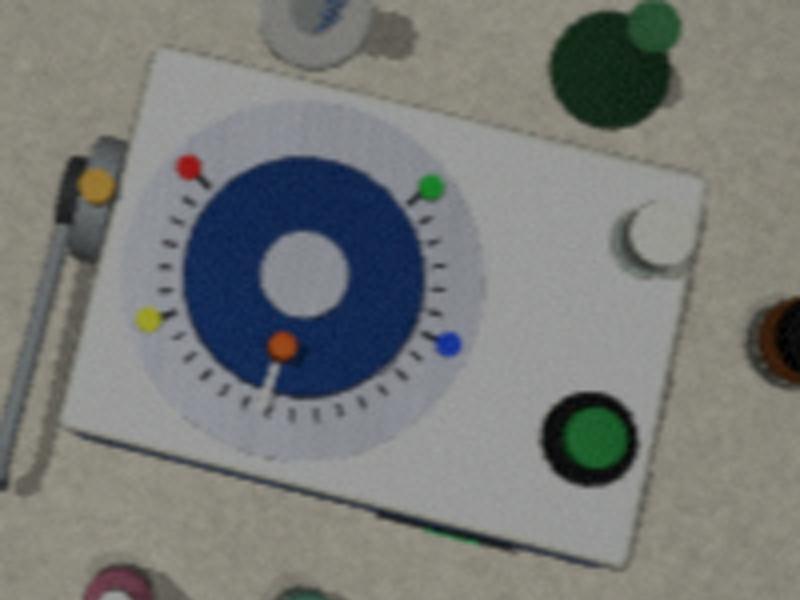

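View pics/sidez.png

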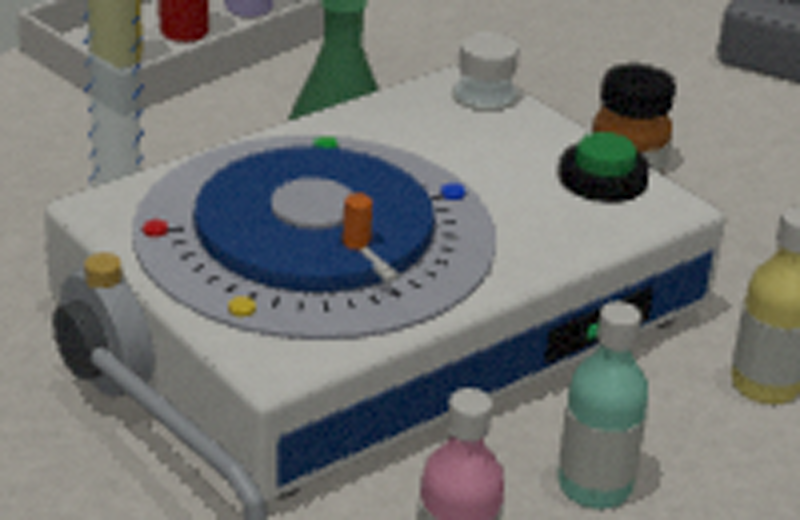

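```bash
cat > fit.py <<'E'
from h import *
from scipy.optimize import least_squares
t=cv2.imread('pics/top0.png');s=cv2.imread('pics/side0.png')
U=lambda x,y,ox,oy:np.array([(x+.5)/4-.5+ox,(y+.5)/4-.5+oy])
T=lambda x,y:U(x,y,220,120); S=lambda x,y:U(x,y,210,140)
def blob(img,c,r,cond):
    x,y=np.round(c).astype(int); h=cv2.cvtColor(img,cv2.COLOR_BGR2HSV)[y-r:y+r+1,x-r:x+r+1].astype(int)
    m=cond(h); yy,xx=np.nonzero(m); w=h[...,1][m]; return np.array([x-r+(xx*w).sum()/w.sum(),y-r+(yy*w).sum()/w.sum()]),m.sum()
hue=lambda a,b:(lambda h:(h[...,1]>110)&(h[...,2]>70)&(h[...,0]>=a)&(h[...,0]<=b))
red=lambda h:(h[...,1]>110)&(h[...,2]>70)&((h[...,0]<8)|(h[...,0]>172))
obs={}
for k,pt,ps,c in [('red',(188,167),(155,228),red),('green',(432,187),(325,143),hue(45,80)),('blue',(449,345),(453,191),hue(105,125)),('yellow',(148,319),(242,306),hue(20,35)),('stud',(283,346),(358,200),hue(4,14)),('button',(597,438),(606,150),hue(45,80))]:
    obs[k]=(blob(t,T(*pt),5 if k!='button' else 9,c),blob(s,S(*ps),5,c)); print(k,obs[k],T(*pt),S(*ps))
np.set_printoptions(precision=4,suppress=True)
def pw(q,x,y,z): c,sn=np.cos(q[2]),np.sin(q[2]); return [q[0]+c*x-sn*y,q[1]+sn*x+c*y,z]
ang=['red','green','blue','yellow']
def model(q):
    P,im,ob,w=[],[],[],[]
    for i,k in enumerate(ang):
        a=q[3+i]; p=pw(q,.082*np.cos(a),.045+.082*np.sin(a),.0755)
        P.append(p);im.append('top');ob.append(obs[k][0][0] if k!='blue' else T(449,345));w.append(1)
        P.append(p);im.append('side');ob.append(S(*dict(red=(155,227),green=(325,143),blue=(453,190),yellow=(242,305))[k]));w.append(.7)
    a=q[7]
    P.append(pw(q,.04*np.cos(a),.045+.04*np.sin(a),.112));im.append('top');ob.append(obs['stud'][0][0]);w.append(1)
    P.append(pw(q,.04*np.cos(a),.045+.04*np.sin(a),.112));im.append('side');ob.append(S(358,199));w.append(.7)
    P.append(pw(q,0,.045,.089));im.append('top');ob.append(T(305,274));w.append(1)
    P.append(pw(q,.072*np.cos(a),.045+.072*np.sin(a),.08));im.append('top');ob.append(T(266,404));w.append(.5)
    for (x,y),o in zip([(.105,.15),(.105,-.15),(-.105,-.15),(-.105,.15)],[(155,46),(706,176),(624,570),(63,430)]):
        P.append(pw(q,x,y,.068));im.append('top');ob.append(T(*o));w.append(.5)
    im=np.array(im);pr=np.zeros((len(P),2))
    for n in('top','side'): pr[im==n]=proj(n,np.array(P)[im==n])
    return (pr-np.array(ob)),np.array(w),im
c0=ray('top',T(305,274),.089)
best=None
for y in np.arange(-3,3.1,.5):
    q0=np.r_[c0[:2],y,[1,-.6,-2,2,np.pi]]
    r=least_squares(lambda q:(model(q)[0]*model(q)[1][:,None]).ravel(),q0,loss='soft_l1')
    if best is None or r.cost<best.cost: best=r
q=best.x; print('pump',q[:3],'ang deg',np.degrees(q[3:])%360,best.cost)
print(np.c_[model(q)[0]])
b=ray('top',obs['button'][0][0],.09); print('button z.09',b,'model',pw(q,-.045,-.115,.09))
print('axis',pw(q,0,.045,0)); print('stud',pw(q,.04*np.cos(q[7]),.045+.04*np.sin(q[7]),.112))
np.save('q.npy',q)
for k,p,z in [('pink',(248,272),.105),('mint',(299,280),.105),('lemon',(365,291),.105),('cyl',(306,102),.155),('flask',(383,127),.094),('cream',(385,179),.104),('amber',(425,204),.06)]: print(k,ray('top',p,z))
E
python3 fit.py
```

```text
red ((array([266.82461258, 161.46089335]), np.int64(30)), (array([248.39465214, 196.63406784]), np.int64(21))) [266.625 161.375] [248.375 196.625]
green ((array([327.25961165, 166.41553398]), np.int64(29)), (array([291.06552262, 175.50442018]), np.int64(10))) [327.625 166.375] [290.875 175.375]
blue ((array([331.57922656, 205.58555784]), np.int64(31)), (array([322.79723612, 187.54586609]), np.int64(22))) [331.875 205.875] [322.875 187.375]
yellow ((array([256.83624409, 199.39572632]), np.int64(30)), (array([270.09014889, 216.22374057]), np.int64(28))) [256.625 199.375] [270.125 216.125]
stud ((array([290.07883817, 206.11436722]), np.int64(38)), (array([299.07337352, 192.03731033]), np.int64(49))) [290.375 206.125] [299.125 189.625]
button ((array([368.48337029, 229.01744051]), np.int64(169)), (array([361.00836488, 177.69483453]), np.int64(100))) [368.875 229.125] [361.125 177.125]Traceback (most recent call last):
  File "fit.py", line 37, in <module>
    r=least_squares(lambda q:(model(q)[0]*model(q)[1][:,None]).ravel(),q0,loss='soft_l1')
    return func(*args, **kwargs)
    result 
[... 1376 characters left out ...]

           ~~~~~~^^^^^^^^^^^^^^^^^^^^^^^^^^^^^^
  File "fit.py", line 37, in <lambda>
    r=least_squares(lambda q:(model(q)[0]*model(q)[1][:,None]).ravel(),q0,loss='soft_l1')
                              ~~~~~^^^
  File "fit.py", line 31, in model
    for n in('top','side'): pr[im==n]=proj(n,np.array(P)[im==n])
                                      ~~~~^^^^^^^^^^^^^^^^^^^^^^
  File "h.py", line 12, in proj
    K,p=cam(n); return cv2.projectPoints(np.array(P,float).reshape(-1,3),p['rvec'],p['tvec'],K,None)[0].reshape(-1,2)
        ~~~^^^
  File "h.py", line 4, in cam
    p=camera_params(n); f=192/np.tan(np.radians(p['vertical_fov'])/2)
ValueError: time passes only in moves, steps and waits
```

```bash
python3 - <<'E'
import re
s=open('h.py').read()
s=s.replace("def cam(n):","import functools\n@functools.lru_cache\ndef cam(n):")
open('h.py','w').write(s)
E
python3 fit.py | tail -32; python3 -c "
from h import *
print(readout.state()['clock'])"
```

```text
green ((array([327.25961165, 166.41553398]), np.int64(29)), (array([291.06552262, 175.50442018]), np.int64(10))) [327.625 166.375] [290.875 175.375]
blue ((array([331.57922656, 205.58555784]), np.int64(31)), (array([322.79723612, 187.54586609]), np.int64(22))) [331.875 205.875] [322.875 187.375]
yellow ((array([256.83624409, 199.39572632]), np.int64(30)), (array([270.09014889, 216.22374057]), np.int64(28))) [256.625 199.375] [270.125 216.125]
stud ((array([290.07883817, 206.11436722]), np.int64(38)), (array([299.07337352, 192.03731033]), np.int64(49))) [290.375 206.125] [299.125 189.625]
button ((array([368.48337029, 229.01744051]), np.int64(169)), (array([361.00836488, 177.69483453]), np.int64(100))) [368.875 229.125] [361.125 177.125]
pump [ 0.5648 -0.1371 -0.226 ] ang deg [ 59.0842 319.0477 258.7533 119.0624 175.8349] 2.711593781950703
[[-0.0468  0.2047]
 [-0.448  -0.7014]
 [ 0.1877  0.0468]
 [-0.2847 -0.8044]
 [-0.048   0.1909]
 [-0.293  -0.5747]
 [-0.1502  0.3415]
 [-0.4301 -0.6265]
 [ 0.3396  0.0671]
 [-0.2667 -0.5905]
 [-0.1929  0.2755]
 [-1.4009  1.9169]
 [-0.513  -1.0754]
 [ 1.8073 -0.5277]
 [ 1.4331  0.3193]
 [-1.9696 -0.183 ]]
button z.09 [ 0.4952 -0.2383  0.09  ] model [np.float64(0.49515495765774636), np.float64(-0.23907106154204855), 0.09]
axis [np.float64(0.5748652082431567), np.float64(-0.09322430651605862), 0]
stud [np.float64(0.5366364780689815), np.float64(-0.0814529773952623), 0.112]
pink [ 0.408  -0.0004  0.105 ]
mint [ 0.3944 -0.0993  0.105 ]
lemon [ 0.3758 -0.226   0.105 ]
cyl [ 0.7332 -0.1075  0.155 ]
flask [ 0.7029 -0.2702  0.094 ]
cream [ 0.5941 -0.2691  0.104 ]
amber [ 0.5496 -0.3629  0.06  ]
0.15
```

```bash
python3 - <<'E'
from h import *
from scipy.spatial.transform import Rotation as Ro
q=readout.state()['tcp_rot']; R=Ro.from_quat(np.r_[q[1:],q[0]]).as_matrix(); print(R.round(3)); print(np.degrees(np.arctan2(R[1,2],R[0,2])))
E
```

```text
[[-0.    -0.94   0.342]
 [-0.001  0.342  0.94 ]
 [-1.    -0.    -0.001]]
70.02360098605737
```

Emit:
arm_command:
  targets: "0 0.45 -0.91 0 -0.04; 0 0.45 -0.91 0 -0.04; 0 0.45 -0.91 0 -0.04; 0 0.45 -0.91 0 -0.04"
  grip_force: 40

```text
clock: 0.55
eef_pos: [0.2791, 0.4971, 0.2305]
tcp_rot: [0.626, -0.329, 0.627, 0.327]
ft_force: [-0.5, 0.0, -0.1]
width: 0.0283
```

Emit:
arm_command:
  targets: "0 0.45 -0.91 0 -0.04; 0 0.45 -0.91 0 -0.04; 0 0.45 -0.91 0 -0.04; 0 0.45 -0.91 0 -0.04"

```text
clock: 0.95
eef_pos: [0.3354, 0.3844, 0.2306]
tcp_rot: [0.663, -0.246, 0.664, 0.243]
ft_force: [0.6, 0.6, -0.4]
width: 0.0005
```

Emit:
arm_command:
  targets: "0 0.45 -0.91 0 -0.04; 0 0.45 -0.91 0 -0.04; 0 0.45 -0.91 0 -0.04; 0 0.45 -0.91 0 -0.04"

```text
clock: 1.35
eef_pos: [0.391, 0.2728, 0.2307]
tcp_rot: [0.689, -0.159, 0.69, 0.156]
ft_force: [0.3, 1.0, 0.4]
width: -0.0002
```

Emit:
arm_command:
  targets: "0 0.45 -0.91 0 -0.04; 0 0.45 -0.91 0 -0.04; 0 0.45 -0.91 0 -0.04; 0 0.45 -0.91 0 -0.04"

```text
clock: 1.75
eef_pos: [0.4465, 0.1622, 0.231]
tcp_rot: [0.703, -0.071, 0.704, 0.067]
ft_force: [-0.1, 0.2, -0.4]
width: 0.0001
```

Emit:
arm_command:
  targets: "0 0.45 -0.91 0 -0.04; 0 0.45 -0.91 0 -0.04; 0 0.45 -0.91 0 -0.04; 0 0.45 -0.91 0 -0.04"

```text
clock: 2.15
eef_pos: [0.5021, 0.0521, 0.2311]
tcp_rot: [0.707, 0.019, 0.707, -0.023]
ft_force: [-0.2, -0.2, -0.1]
width: 0.0001
```

Emit:
arm_command:
  targets: "0 0.375 -0.834 0 -0.039; 0 0.375 -0.834 0 -0.039; 0 0.375 -0.834 -0.5 -0.039; 0 0.375 -0.834 -0.58 -0.039; 0 0.375 -0.834 -0.58 -0.039"

```text
clock: 2.65
eef_pos: [0.5451, -0.0443, 0.1578]
tcp_rot: [0.696, 0.104, 0.702, -0.108]
ft_force: [-0.7, 0.5, -0.8]
width: 0.0001
```

```bash
cat > snap.py <<'E'
import sys
from h import *
from scipy.spatial.transform import Rotation as Ro
s=readout.state(); q=s['tcp_rot']; R=Ro.from_quat(np.r_[q[1:],q[0]]).as_matrix()
print(s['eef_pos'].round(4),'yaw',np.degrees(np.arctan2(R[1,2],R[0,2])).round(2),'F',s['ft_force'].round(2),'q7',s['joint_positions'][6].round(2),s['clock'])
k=sys.argv[1]
for n in sys.argv[2:]:
    i=get_image(n); cv2.imwrite(f'pics/{n}{k}.png',i)
    if n=='top': i=cv2.resize(i[120:270,220:420],None,fx=4,fy=4,interpolation=cv2.INTER_CUBIC)
    if n=='side': i=cv2.resize(i[120:270,210:410],None,fx=4,fy=4,interpolation=cv2.INTER_CUBIC)
    cv2.imwrite(f'pics/{n}{k}z.png',i)
E
python3 snap.py 1 top side
```

```text
[ 0.5451 -0.0443  0.1578] yaw -17.21 F [-0.67  0.52 -0.82] q7 -0.07 2.65
```

View pics/side1z.png

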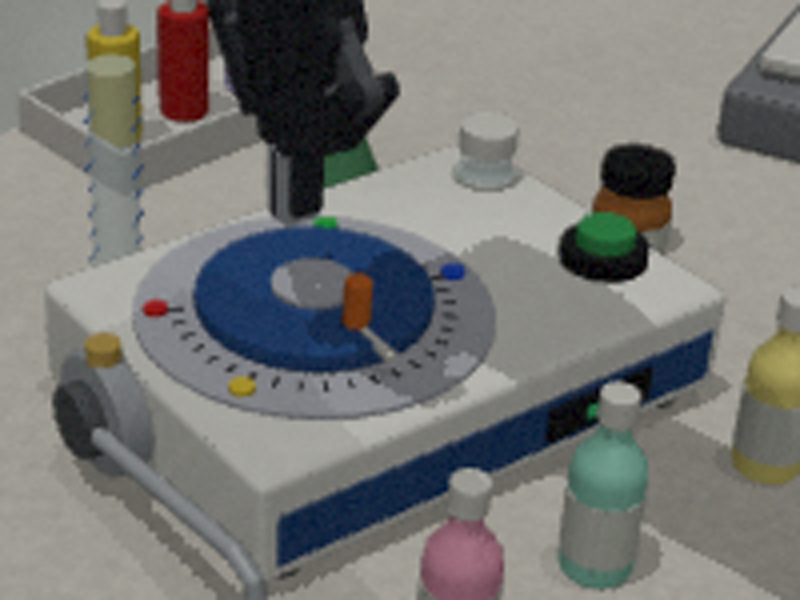

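View pics/top1z.png

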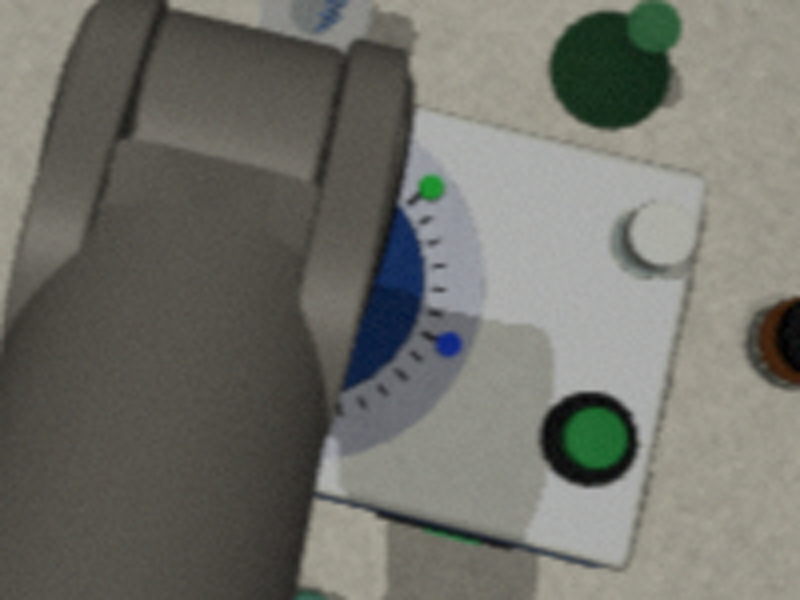

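Emit:
arm_command:
  targets: "0 0.016 -0.03 -0.25 0; 0 0.016 -0.03 -0.5 0; 0 0.016 -0.03 -0.51 0; 0 0.016 -0.03 -0.51 0"

```text
clock: 3.15
eef_pos: [0.5507, -0.0472, 0.1016]
tcp_rot: [0.699, 0.104, 0.699, -0.106]
ft_force: [0.1, -0.8, 1.0]
width: 0.0001
```

```bash
cat > plan.py <<'E'
import sys
from h import *
from scipy.spatial.transform import Rotation as Ro
ax=np.array([.57487,-.09322])
def plan(ths,back=.018,z=.096,rad=.040):
    s=readout.state(); q=s['tcp_rot']; R=Ro.from_quat(np.r_[q[1:],q[0]]).as_matrix(); yaw=np.degrees(np.arctan2(R[1,2],R[0,2]))
    p=s['eef_pos']; print(p.round(4),yaw.round(2),'F',s['ft_force'].round(1))
    d=p[:2]-ax
    print('local: ang of tool yaw',yaw+180)
    c,sn=np.cos(np.radians(yaw+180)),np.sin(np.radians(yaw+180)); print('r,t (mm)',(d@[c,sn]*1e3).round(1),(d@[-sn,c]*1e3).round(1))
    out=[]
    for th in ths:
        a=np.radians(th); C=ax+rad*np.array([np.cos(a),np.sin(a)])-back*np.array([-np.sin(a),np.cos(a)])
        dd=(np.r_[C,z]-p)/.12; sp=((th-180-yaw+180)%360-180)/360
        out.append('0 %.3f %.3f %.3f %.4f'%(*dd,sp))
    print('; '.join(out))
if __name__=='__main__': plan([float(x) for x in sys.argv[2:]],float(sys.argv[1]))
E
python3 plan.py .018 163 167 172 177 182; python3 plan.py .018 187 192 197 202 207
```

```text
[ 0.5507 -0.0472  0.1016] -17.08 F [ 0.1 -0.8  1. ]
local: ang of tool yaw 162.92126863648886
r,t (mm) 36.7 -36.9
0 -0.073 -0.142 -0.047 0.0002; 0 -0.089 -0.162 -0.047 0.0113; 0 -0.107 -0.188 -0.047 0.0252; 0 -0.123 -0.216 -0.047 0.0391; 0 -0.137 -0.245 -0.047 0.0530
[ 0.5507 -0.0472  0.1016] -17.08 F [ 0.1 -0.8  1. ]
local: ang of tool yaw 162.92126863648886
r,t (mm) 36.7 -36.9
0 -0.147 -0.275 -0.047 0.0669; 0 -0.155 -0.306 -0.047 0.0808; 0 -0.161 -0.337 -0.047 0.0947; 0 -0.163 -0.369 -0.047 0.1086; 0 -0.163 -0.401 -0.047 0.1224
```

Emit:
arm_command:
  targets: "0 -0.04 -0.07 -0.047 0; 0 -0.07 -0.13 -0.047 0; 0 -0.075 -0.145 -0.047 0; 0 -0.09 -0.162 -0.047 0.011; 0 -0.107 -0.188 -0.047 0.025"

```text
clock: 3.65
eef_pos: [0.5384, -0.0689, 0.0969]
tcp_rot: [0.706, 0.048, 0.705, -0.049]
ft_force: [0.0, 2.6, 1.3]
width: -0.0002
```

```bash
python3 plan.py .018 176 180 184 188 192; python3 snap.py 2 side
```

```text
[ 0.5384 -0.0689  0.0969] -7.89 F [0.  2.6 1.3]
local: ang of tool yaw 172.10896030487137
r,t (mm) 39.5 -19.1
0 -0.018 -0.030 -0.007 0.0108; 0 -0.029 -0.053 -0.007 0.0219; 0 -0.039 -0.076 -0.007 0.0330; 0 -0.047 -0.100 -0.007 0.0441; 0 -0.053 -0.125 -0.007 0.0553
[ 0.5384 -0.0689  0.0969] yaw -7.89 F [0.   2.58 1.3 ] q7 0.18 3.65
```

View pics/side2z.png

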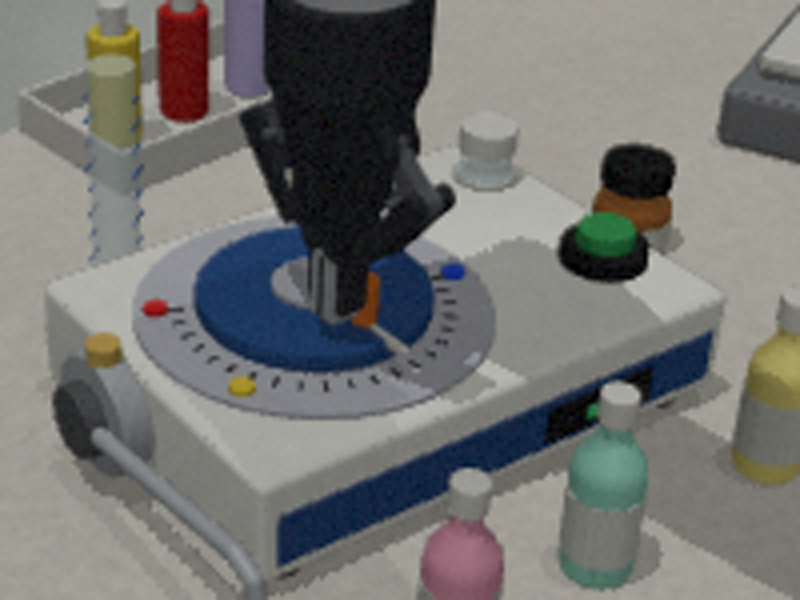

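```bash
python3 plan.py .018 177 182 187 192 197
```

```text
[ 0.538  -0.0699  0.0969] -7.8 F [0.2 1.8 0. ]
local: ang of tool yaw 172.2011943489683
r,t (mm) 39.7 -18.1
0 -0.018 -0.027 -0.008 0.0133; 0 -0.031 -0.056 -0.008 0.0272; 0 -0.042 -0.086 -0.008 0.0411; 0 -0.050 -0.117 -0.008 0.0550; 0 -0.055 -0.148 -0.008 0.0689
```

Emit:
arm_command:
  targets: "0 -0.018 -0.027 -0.008 0.0133; 0 -0.031 -0.056 -0.008 0.0272; 0 -0.042 -0.086 -0.008 0.0411; 0 -0.050 -0.117 -0.008 0.0550; 0 -0.055 -0.148 -0.008 0.0689"

```text
clock: 4.2
eef_pos: [0.5314, -0.0871, 0.0965]
tcp_rot: [0.7, -0.106, 0.698, 0.105]
ft_force: [-0.9, 3.0, 2.0]
width: 0.0003
```

```bash
python3 plan.py .018 203 209 215 221 227
```

```text
[ 0.5314 -0.0871  0.0965] 17.12 F [-0.9  3.   2. ]
local: ang of tool yaw 197.11947027069544
r,t (mm) 39.8 -18.6
0 -0.003 -0.043 -0.004 0.0163; 0 -0.002 -0.081 -0.004 0.0330; 0 0.003 -0.119 -0.004 0.0497; 0 0.012 -0.156 -0.004 0.0663; 0 0.025 -0.192 -0.004 0.0830
```

Emit:
arm_command:
  targets: "0 -0.003 -0.043 -0.004 0.0163; 0 -0.002 -0.081 -0.004 0.0330; 0 0.003 -0.119 -0.004 0.0497; 0 0.012 -0.156 -0.004 0.0663; 0 0.025 -0.192 -0.004 0.0830"

```text
clock: 4.7
eef_pos: [0.534, -0.1099, 0.0965]
tcp_rot: [0.649, -0.282, 0.647, 0.283]
ft_force: [-0.9, 2.2, 0.2]
width: -0.0003
```

```bash
python3 plan.py .018 233 239 245 251 257
```

```text
[ 0.534  -0.1099  0.0965] 47.14 F [-0.9  2.2  0.2]
local: ang of tool yaw 227.13995316346075
r,t (mm) 40.0 -18.6
0 0.020 -0.037 -0.004 0.0163; 0 0.040 -0.070 -0.004 0.0329; 0 0.064 -0.100 -0.004 0.0496; 0 0.090 -0.127 -0.004 0.0663; 0 0.119 -0.152 -0.004 0.0829
```

Emit:
arm_command:
  targets: "0 0.020 -0.037 -0.004 0.0163; 0 0.040 -0.070 -0.004 0.0329; 0 0.064 -0.100 -0.004 0.0496; 0 0.090 -0.127 -0.004 0.0663; 0 0.119 -0.152 -0.004 0.0829"

```text
clock: 5.2
eef_pos: [0.5474, -0.1282, 0.0963]
tcp_rot: [0.553, -0.439, 0.552, 0.442]
ft_force: [-2.5, 1.9, 1.1]
width: -0.0002
```

```bash
python3 plan.py .018 263 269 275 281 286
```

```text
[ 0.5474 -0.1282  0.0963] 77.11 F [-2.5  1.9  1.1]
local: ang of tool yaw 257.1072107299609
r,t (mm) 40.2 -18.9
0 0.039 -0.021 -0.002 0.0164; 0 0.073 -0.039 -0.002 0.0330; 0 0.108 -0.054 -0.002 0.0497; 0 0.145 -0.065 -0.002 0.0664; 0 0.176 -0.071 -0.002 0.0803
```

Emit:
arm_command:
  targets: "0 0.039 -0.021 -0.002 0.0164; 0 0.073 -0.039 -0.002 0.0330; 0 0.108 -0.054 -0.002 0.0497; 0 0.145 -0.065 -0.002 0.0664; 0 0.176 -0.071 -0.002 0.0803"

```text
clock: 5.7
eef_pos: [0.5674, -0.1373, 0.0961]
tcp_rot: [0.425, -0.563, 0.425, 0.567]
ft_force: [-2.6, 0.4, 1.0]
width: 0.0001
```

```bash
python3 plan.py .018 289 292 295 297 298; python3 snap.py 3 side wrist
```

```text
[ 0.5674 -0.1373  0.0961] 106.09 F [-2.6  0.4  1. ]
local: ang of tool yaw 286.0892529886237
r,t (mm) 40.3 -19.4
0 0.029 0.003 -0.000 0.0081; 0 0.048 0.002 -0.000 0.0164; 0 0.067 0.002 -0.000 0.0248; 0 0.080 0.002 -0.000 0.0303; 0 0.087 0.002 -0.000 0.0331
[ 0.5674 -0.1373  0.0961] yaw 106.09 F [-2.57  0.36  1.01] q7 2.08 5.7
```

View pics/side3z.png

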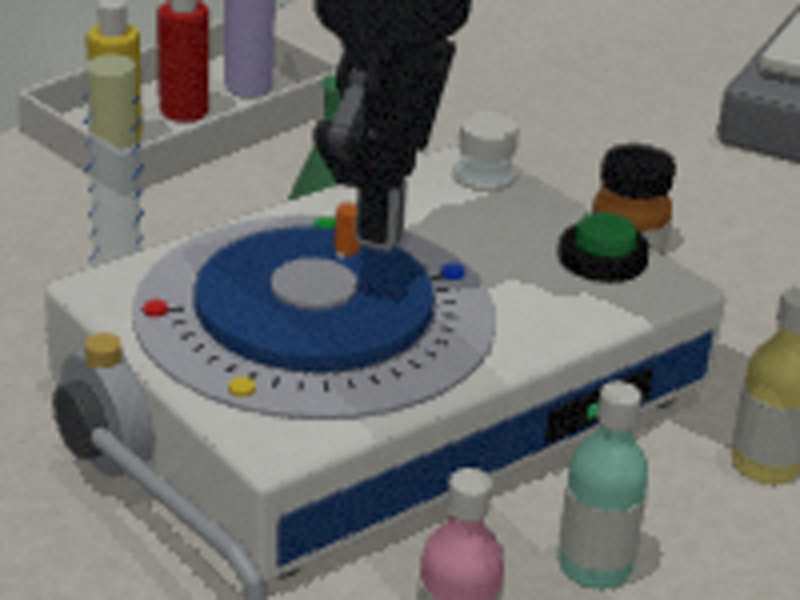

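View pics/wrist3z.png

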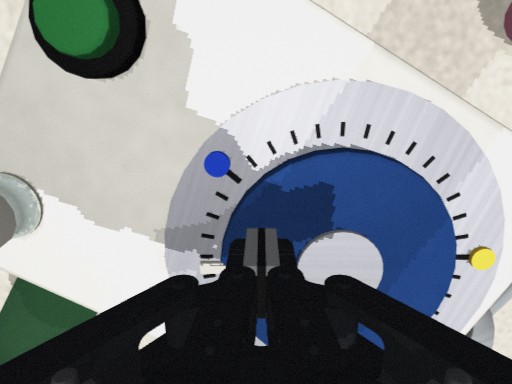

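```bash
python3 plan.py .018 290 293 296 299 301
```

```text
[ 0.5682 -0.1374  0.0961] 105.88 F [-0.9  0.8  0.2]
local: ang of tool yaw 285.8849971679017
r,t (mm) 40.6 -18.5
0 0.029 0.003 -0.000 0.0114; 0 0.048 0.002 -0.000 0.0198; 0 0.067 0.002 -0.000 0.0281; 0 0.086 0.004 -0.000 0.0364; 0 0.099 0.005 -0.000 0.0420
```

Emit:
arm_command:
  targets: "0 0.029 0.003 0 0.0114; 0 0.048 0.002 0 0.0198; 0 0.067 0.002 0 0.0281; 0 0.086 0.004 0 0.0364; 0 0.099 0.005 0 0.0420"

```text
clock: 6.3
eef_pos: [0.5791, -0.1376, 0.0961]
tcp_rot: [0.348, -0.613, 0.35, 0.617]
ft_force: [-1.9, 0.0, -0.1]
width: -0.0002
```

```bash
python3 snap.py 4 top wrist; python3 plan.py .03 301
```

```text
[ 0.5791 -0.1376  0.0961] yaw 120.87 F [-1.87  0.02 -0.06] q7 2.31 6.3
[ 0.5794 -0.1375  0.0961] 120.82 F [-2.1 -0.4  0.2]
local: ang of tool yaw 300.818840104676
r,t (mm) 40.4 -18.8
0 -0.081 -0.045 -0.000 0.0005
```

View pics/top4z.png

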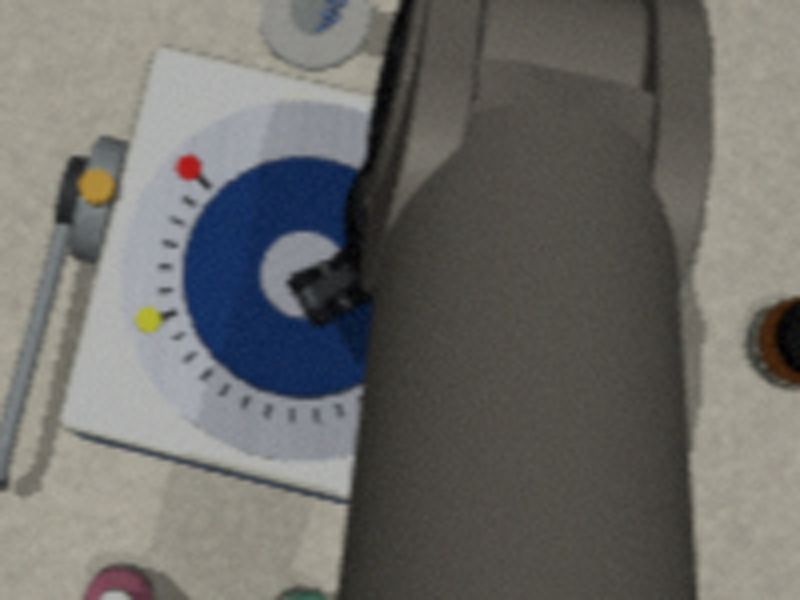

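View pics/wrist4z.png

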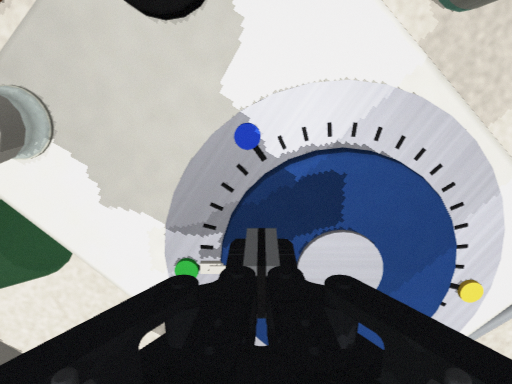

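```bash
cat > wr.py <<'E'
import sys
from h import *
from scipy.spatial.transform import Rotation as Ro
k=sys.argv[1]
s=readout.state(); q=s['tcp_rot']; R=Ro.from_quat(np.r_[q[1:],q[0]]).as_matrix(); p=s['eef_pos']
i=get_image('wrist'); cv2.imwrite(f'pics/w{k}.png',i)
cv2.imwrite(f'pics/w{k}z.png',cv2.resize(i[225:300,150:250],None,fx=8,fy=8,interpolation=cv2.INTER_CUBIC))
K,pp=cam('wrist'); M=np.eye(4);M[:3,:3]=R;M[:3,3]=p; W=M@pp['mount']
np.savez('w.npz',K=K,W=W)
def pr(P): c=np.linalg.inv(W)@np.r_[P,1]; u=K@(c[:3]/c[2]); return u[:2]
def ry(uv,z): d=W[:3,:3]@np.linalg.inv(K)@[*uv,1]; o=W[:3,3]; return (o+d*(z-o[2])/d[2])
h=cv2.cvtColor(i,cv2.COLOR_BGR2HSV).astype(int)[225:310,100:250]
m=(h[...,0]>45)&(h[...,0]<80)&(h[...,1]>150)&(h[...,2]>80)
n,l,st,ce=cv2.connectedComponentsWithStats(m.astype(np.uint8))
g=None
for j in range(1,n):
    if st[j,4]>100: print('green',ce[j]+[100,225],st[j,4]); g=ce[j]+[100,225]
# ring axis in the wrist frame
ax=np.array([.57487,-.09322])
print('axis px z.073',pr([*ax,.073]))
P=ry(g,.076)[:2]; d=P-ax; print('green polar',np.hypot(*d),np.degrees(np.arctan2(d[1],d[0]))%360)
E
python3 wr.py 5
```

```text
green [186.55555556 267.8       ] 315
axis px z.073 [333.12953943 256.88972437]
green polar 0.0816456185140503 304.3018594113303
```

View pics/w5z.png

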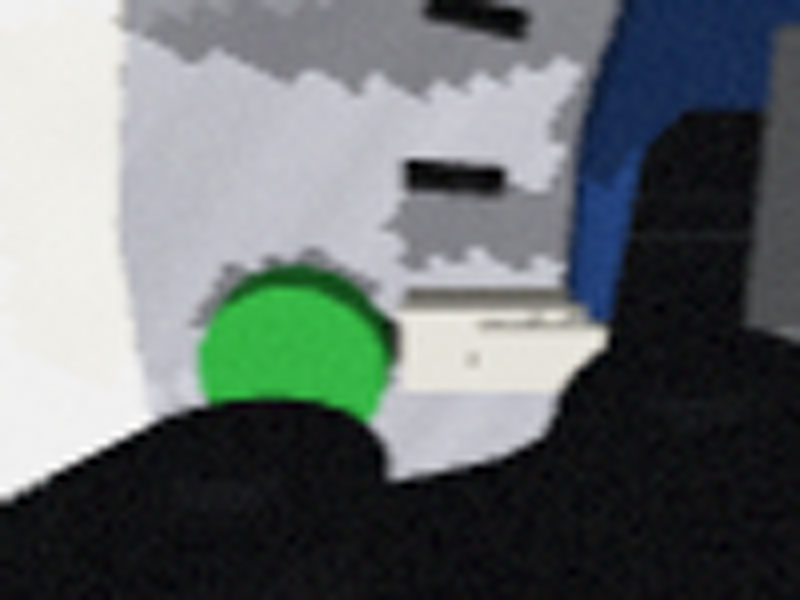

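```bash
cat > ang.py <<'E'
from h import *
d=np.load('w.npz');K,W=d['K'],d['W']; ax=np.array([.57487,-.09322])
def ry(uv,z): v=W[:3,:3]@np.linalg.inv(K)@[*uv,1]; o=W[:3,3]; return (o+v*(z-o[2])/v[2])
def pol(uv,z): e=ry(uv,z)[:2]-ax; return (np.hypot(*e)*1e3).round(2),(np.degrees(np.arctan2(e[1],e[0]))%360).round(2)
Z=lambda x,y:((x+.5)/8-.5+150,(y+.5)/8-.5+225)
if __name__=='__main__':
    print('green',pol(Z(295,374),.076))
    for z in(.074,.076,.078,.080,.083,.086,.0875): print(z,'tip',pol(Z(402,349),z),'root',pol(Z(590,349),z))
    print('line',pol(Z(405,172),.0732),pol(Z(502,180),.0732),'line2',pol(Z(428,5),.0732),pol(Z(525,25),.0732))
    print('side edge bottom',)
E
python3 ang.py
```

```text
green (np.float64(82.01), np.float64(305.82))
0.074 tip (np.float64(74.86), np.float64(305.71)) root (np.float64(61.75), np.float64(306.77))
0.076 tip (np.float64(74.36), np.float64(304.84)) root (np.float64(61.4), np.float64(305.71))
0.078 tip (np.float64(73.88), np.float64(303.96)) root (np.float64(61.06), np.float64(304.64))
0.08 tip (np.float64(73.42), np.float64(303.07)) root (np.float64(60.75), np.float64(303.56))
0.083 tip (np.float64(72.76), np.float64(301.72)) root (np.float64(60.31), np.float64(301.92))
0.086 tip (np.float64(72.14), np.float64(300.34)) root (np.float64(59.93), np.float64(300.26))
0.0875 tip (np.float64(71.85), np.float64(299.64)) root (np.float64(59.76), np.float64(299.42))
line (np.float64(74.16), np.float64(295.52)) (np.float64(67.47), np.float64(295.51)) line2 (np.float64(74.2), np.float64(285.76)) (np.float64(67.54), np.float64(285.54))
side edge bottom
```

```bash
python3 plan.py .018 302 303 304 305 305
```

```text
[ 0.5795 -0.1375  0.0961] 120.81 F [-1.5 -0.8  0.9]
local: ang of tool yaw 300.8130110335526
r,t (mm) 40.4 -18.7
0 0.011 0.007 -0.001 0.0033; 0 0.018 0.008 -0.001 0.0061; 0 0.024 0.009 -0.001 0.0089; 0 0.030 0.010 -0.001 0.0116; 0 0.030 0.010 -0.001 0.0116
```

Emit:
arm_command:
  targets: "0 0.011 0.007 0 0.0033; 0 0.018 0.008 0 0.0061; 0 0.024 0.009 0 0.0089; 0 0.03 0.01 0 0.0116; 0 0.03 0.01 0 0.0116"

```text
clock: 6.95
eef_pos: [0.5834, -0.1366, 0.0961]
tcp_rot: [0.326, -0.626, 0.327, 0.629]
ft_force: [-0.8, -2.0, -0.6]
width: 0.0003
```

```bash
python3 wr.py 6; python3 plan.py .018 305; python3 snap.py 6 side
```

```text
green [185.14563107 258.41747573] 412
axis px z.073 [333.31852568 255.53020633]
green polar 0.08197606579794602 305.0398356087952
[ 0.5833 -0.1366  0.0961] 124.98 F [-0.3 -1.8 -0.5]
local: ang of tool yaw 304.9764365865367
r,t (mm) 40.4 -17.9
0 -0.002 0.002 -0.001 0.0001
[ 0.5833 -0.1366  0.0961] yaw 124.98 F [-0.35 -1.84 -0.47] q7 2.37 7.0
```

View pics/w6z.png

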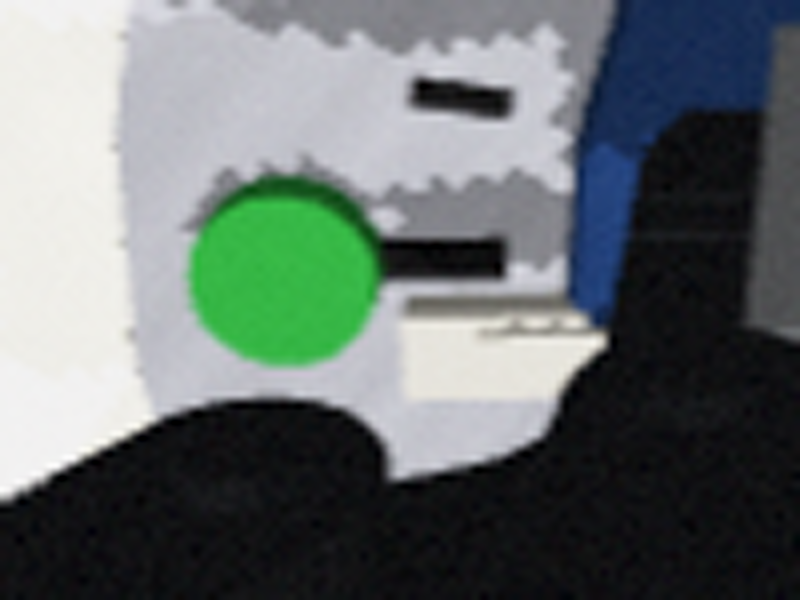

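View pics/side6z.png

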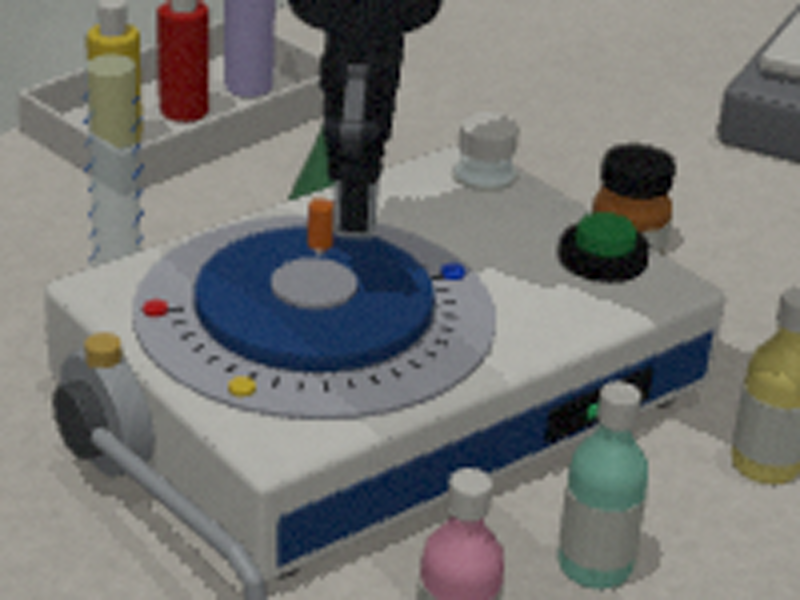

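```bash
python3 - <<'E'
from ang import *
print('green',pol(Z(285,273),.076),'line',pol(Z(385,259),.0732),pol(Z(503,259),.0732),pol(Z(415,92),.0732),pol(Z(510,104),.0732))
for z in(.083,.085,.086,.087,.088): print(z,pol(Z(402,357),z),pol(Z(590,360),z))
E
```

```text
green (np.float64(81.96), np.float64(305.16)) line (np.float64(75.64), np.float64(305.51)) (np.float64(67.42), np.float64(305.58)) (np.float64(73.9), np.float64(295.65)) (np.float64(67.38), np.float64(295.52))
0.083 (np.float64(72.89), np.float64(307.05)) (np.float64(60.45), np.float64(307.7))
0.085 (np.float64(72.44), np.float64(306.13)) (np.float64(60.16), np.float64(306.59))
0.086 (np.float64(72.23), np.float64(305.67)) (np.float64(60.02), np.float64(306.03))
0.087 (np.float64(72.02), np.float64(305.21)) (np.float64(59.88), np.float64(305.47))
0.088 (np.float64(71.81), np.float64(304.74)) (np.float64(59.76), np.float64(304.91))
```

Emit:
arm_command:
  targets: "0 -0.05 -0.035 0 0; 0 -0.11 -0.075 0 0; 0 -0.14 -0.1 0.3 0; 0 -0.14 -0.1 0.6 0; 0 -0.14 -0.1 0.7 0"

```text
clock: 7.55
eef_pos: [0.5683, -0.1494, 0.1842]
tcp_rot: [-0.327, 0.628, -0.327, -0.626]
ft_force: [-0.4, -0.1, 1.0]
width: 0.0001
```

Emit:
arm_command:
  targets: "0 -0.3 -0.4 0 0; 0 -0.59 -0.75 0 0; 0 -0.59 -0.75 0 0; 0 -0.59 -0.75 0 0"

```text
clock: 7.95
eef_pos: [0.495, -0.2421, 0.184]
tcp_rot: [-0.329, 0.627, -0.329, -0.625]
ft_force: [0.6, 0.0, -0.1]
width: 0.0
```

```bash
python3 snap.py 7 top side
```

```text
[ 0.495  -0.2421  0.184 ] yaw 124.57 F [ 0.59  0.01 -0.06] q7 2.59 7.95
```

View pics/top7z.png

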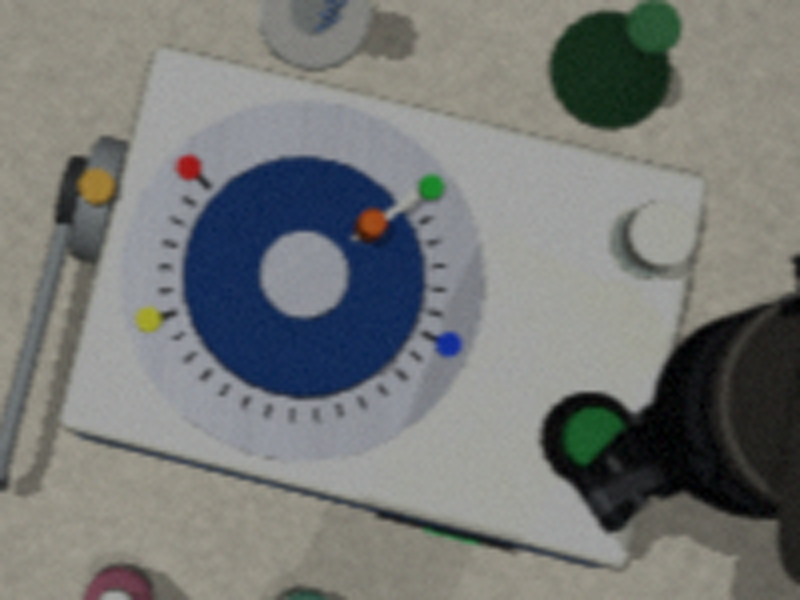

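View pics/side7z.png

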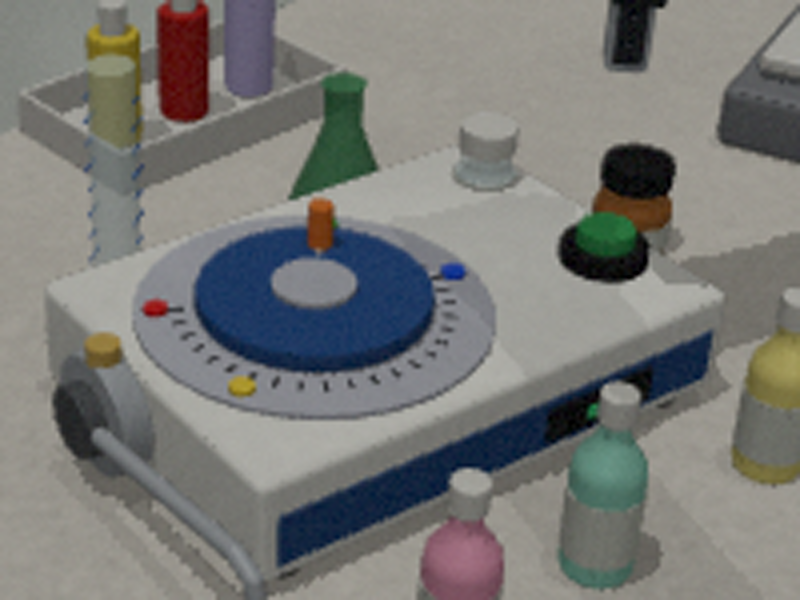

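```bash
cat > fin.py <<'E'
import sys
from h import *
ax=np.array([.57487,-.09322])
def go(img,c,z,hs,r=6):
    x,y=c; h=cv2.cvtColor(img,cv2.COLOR_BGR2HSV)[y-r:y+r+1,x-r:x+r+1].astype(int)
    m=(h[...,1]>110)&(h[...,2]>70)&(h[...,0]>=hs[0])&(h[...,0]<=hs[1]); yy,xx=np.nonzero(m); w=h[...,1][m]
    return np.array([x-r+(xx*w).sum()/w.sum(),y-r+(yy*w).sum()/w.sum()])
def A(uv,z,a=ax): e=ray('top',uv,z)[:2]-a; return round(np.hypot(*e)*1e3,2),round(np.degrees(np.arctan2(e[1],e[0]))%360,2)
i0=cv2.imread('pics/top0.png');i=cv2.imread(sys.argv[1])
g=go(i,(327,166),.076,(45,80));s=go(i,(313,176),.112,(4,14));s0=go(i0,(290,206),.112,(4,14))
print('green',g,A(g,.076),'stud',s,A(s,.112),A(s,.110),'stud0',A(s0,.112))
U=lambda x,y:((x+.5)/4-.5+220,(y+.5)/4-.5+120)
for n,z,p in [('hub',.089,(305,274)),('dial',.086,(304.5,277))]: print(n,ray('top',U(*p),z))
print('nose tip',A(U(417,198),.086),'mid',A(U(403,207),.086))
E
python3 fin.py pics/top7.png
python3 -c "
import cv2
i=cv2.imread('pics/top7.png')[150:200,285:345]
cv2.imwrite('pics/t7zz.png',cv2.resize(i,None,fx=12,fy=12,interpolation=cv2.INTER_CUBIC))"
```

```text
green [327.26788164 166.39525769] (np.float64(81.67), np.float64(306.3)) stud [312.45807128 175.32245807] (np.float64(39.14), np.float64(306.87)) (np.float64(39.51), np.float64(307.05)) stud0 (np.float64(40.09), np.float64(161.93))
hub [ 0.57543221 -0.09361124  0.089     ]
dial [ 0.57428608 -0.09358035  0.086     ]
nose tip (np.float64(70.44), np.float64(305.38)) mid (np.float64(61.88), np.float64(305.62))
```

View pics/t7zz.png

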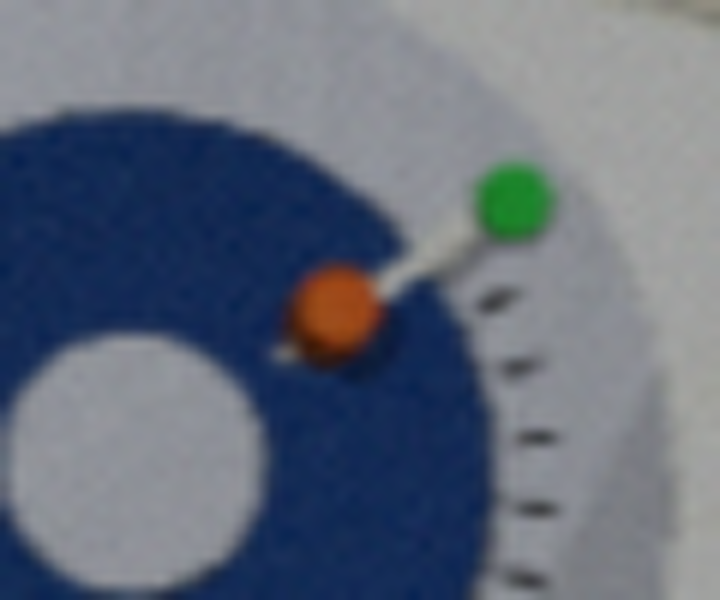

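Emit:
arm_command:
  targets: "0 0.35 0.25 0.25 0; 0 0.7 0.49 0.25 0; 0 0.7 0.49 0.25 0"

```text
clock: 8.35
eef_pos: [0.5886, -0.1702, 0.2147]
tcp_rot: [-0.326, 0.631, -0.32, -0.627]
ft_force: [-0.5, 1.3, -0.4]
width: 0.0
```

Emit:
arm_command:
  targets: "0 0.35 0.25 0 0; 0 0.68 0.49 0 0; 0 0.68 0.49 0 0; 0 0.68 0.49 0 0; 0 0.68 0.49 0 0"

```text
clock: 8.85
eef_pos: [0.6696, -0.1111, 0.2139]
tcp_rot: [-0.325, 0.631, -0.32, -0.628]
ft_force: [-0.9, 0.6, 0.0]
width: 0.0
```

```bash
python3 snap.py 8 wrist; sed -i 's/^/ /;s/^ //' wr.py; python3 - <<'E'
from h import *
from scipy.spatial.transform import Rotation as Ro
s=readout.state(); q=s['tcp_rot']; R=Ro.from_quat(np.r_[q[1:],q[0]]).as_matrix(); p=s['eef_pos']
K,pp=cam('wrist'); M=np.eye(4);M[:3,:3]=R;M[:3,3]=p; np.savez('w.npz',K=K,W=M@pp['mount'])
E
```

```text
[ 0.6696 -0.1111  0.2139] yaw 125.73 F [-0.95  0.64  0.02] q7 2.32 8.85
```

View pics/wrist8.png

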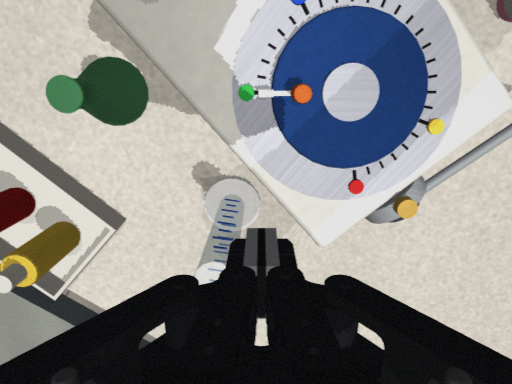

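```bash
python3 - <<'E'
from h import *
d=np.load('w.npz');K,W=d['K'],d['W']
i=cv2.imread('pics/wrist8.png')
cv2.imwrite('pics/w8z.png',cv2.resize(i[55:130,230:360],None,fx=6,fy=6,interpolation=cv2.INTER_CUBIC))
h=cv2.cvtColor(i,cv2.COLOR_BGR2HSV).astype(int)
def cen(a,b,x0,x1,y0,y1,smin=110):
    c=h[y0:y1,x0:x1];m=(c[...,0]>=a)&(c[...,0]<=b)&(c[...,1]>smin);n,l,st,ce=cv2.connectedComponentsWithStats(m.astype(np.uint8));j=1+np.argmax(st[1:,4]);return ce[j]+[x0,y0],st[j]
def ry(uv,z): v=W[:3,:3]@np.linalg.inv(K)@[*uv,1]; o=W[:3,3]; return (o+v*(z-o[2])/v[2])[:2]
g=cen(45,80,235,260,78,106)[0]; s,ss=cen(3,15,288,320,78,110)
# hub: low-sat blob within dial
c=h[50:135,305:400];m=(c[...,1]<60).astype(np.uint8);n,l,st,ce=cv2.connectedComponentsWithStats(m)
hub=[(ce[j]+[305,50],st[j]) for j in range(1,n) if st[j,4]>1000]
print(g,s,ss,hub)
hb=ry(hub[0][0],.089)
# dial rim ellipse
c=h[0:175,265:435];m=((c[...,0]>=100)&(c[...,0]<=130)&(c[...,1]>140)).astype(np.uint8)
cn=max(cv2.findContours(m,cv2.RETR_EXTERNAL,cv2.CHAIN_APPROX_NONE)[0],key=cv2.contourArea); el=cv2.fitEllipse(cv2.convexHull(cn)); print(el)
G,S=ry(g,.076),ry(s,.1115)
for nm,a in(('hub',hb),('prior',np.array([.57487,-.09322])),('rim',ry(np.array(el[0])+[265,0],.086))):
    f=lambda P:(np.hypot(*(P-a))*1e3,np.degrees(np.arctan2(*(P-a)[::-1]))%360)
    print(nm,a,'green',f(G),'stud',f(S),'tip',f(ry((255.5,93.6),.086)))
E
```

```text
[245.92039801  92.34328358] [301.22153846  93.06153846] [  3   6  21  20 325] [(array([350.39273553,  91.53386303]), array([  17,   13,   58,   58, 2643], dtype=int32))]
((84.13275146484375, 86.55439758300781), (151.64450073242188, 164.7343292236328), 32.6493034362793)
hub [ 0.57346842 -0.09549429] green (np.float64(81.87733875564194), np.float64(306.2378798301711)) stud (np.float64(40.84381525670922), np.float64(306.52875413892474)) tip (np.float64(73.9077010751088), np.float64(306.88530605553547))
prior [ 0.57487 -0.09322] green (np.float64(82.92012635701978), np.float64(304.5275358693451)) stud (np.float64(41.91052145429395), np.float64(303.136415691455)) tip (np.float64(74.92677379811794), np.float64(304.9838606515592))
rim [ 0.57075429 -0.0980583 ] green (np.float64(81.49796872583005), np.float64(308.84339345441083)) stud (np.float64(40.56873896330444), np.float64(311.7717005387776)) tip (np.float64(73.57955357523208), np.float64(309.77534333544526))
```

View pics/w8z.png

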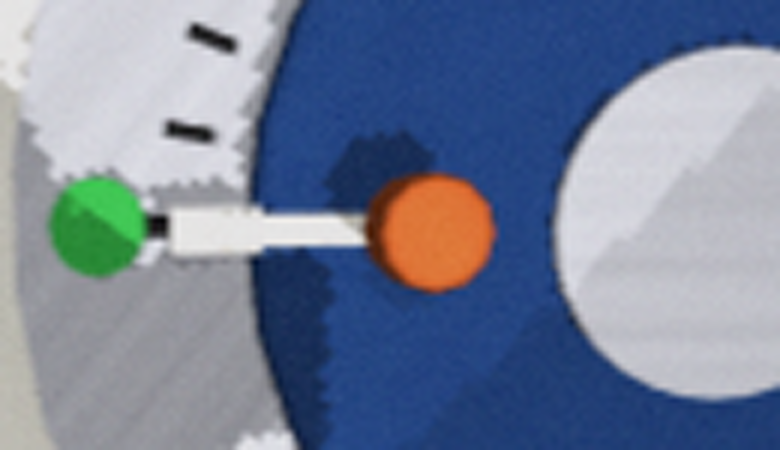

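Emit:
arm_command:
  targets: "0 -0.35 -0.27 0 0; 0 -0.73 -0.53 -0.1 0; 0 -0.73 -0.53 -0.1 0"

```text
clock: 9.2
eef_pos: [0.5742, -0.1831, 0.2014]
tcp_rot: [-0.327, 0.627, -0.326, -0.627]
ft_force: [0.3, -0.6, 0.2]
width: -0.0005
```

Emit:
arm_command:
  targets: "0 -0.35 -0.27 0 0; 0 -0.7 -0.53 -0.2 0; 0 -0.7 -0.53 -0.4 0; 0 -0.7 -0.53 -0.4 0"

```text
clock: 9.6
eef_pos: [0.4831, -0.2493, 0.1504]
tcp_rot: [0.329, -0.623, 0.329, 0.629]
ft_force: [-0.3, 1.0, 0.3]
width: 0.0004
```

```bash
python3 snap.py 9 side
```

```text
[ 0.4831 -0.2493  0.1504] yaw 124.52 F [-0.26  0.99  0.3 ] q7 2.61 9.6
```

View pics/side9z.png

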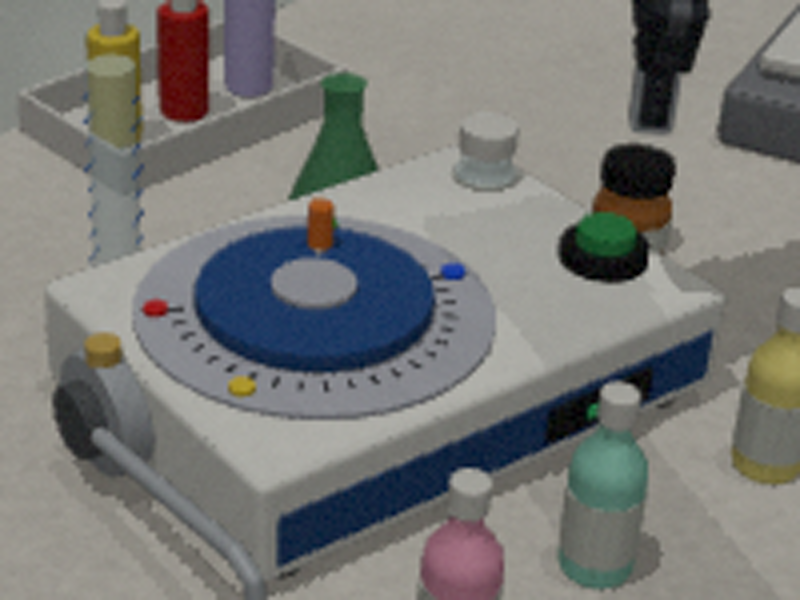

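```bash
python3 - <<'E'
from h import *
print((606+.5)/4-.5+210,(147+.5)/4-.5+140)
for z in(.08,.085,.09,.095,.1):print(z,proj('side',[[.4952,-.2387,z]]))
E
```

```text
361.125 176.375
0.08 [[360.00802153 179.86435802]]
0.085 [[360.2829738  177.87290319]]
0.09 [[360.55951374 175.86994902]]
0.095 [[360.83765514 173.85539561]]
0.1 [[361.11741196 171.82914191]]
```

Emit:
arm_command:
  targets: "0 0.1 0.09 -0.1 0; 0 0.1 0.09 -0.25 0; 0 0.1 0.09 -0.33 0; 0 0.1 0.09 -0.33 0"

```text
clock: 10.05
eef_pos: [0.4995, -0.2351, 0.1115]
tcp_rot: [0.328, -0.625, 0.327, 0.629]
ft_force: [-1.2, -0.5, -0.7]
width: 0.0002
```

Emit:
arm_command:
  targets: "0 -0.03 -0.025 -0.08 0; 0 -0.03 -0.025 -0.14 0; 0 -0.03 -0.025 -0.14 0"

```text
clock: 10.35
eef_pos: [0.4951, -0.2379, 0.0937]
tcp_rot: [0.328, -0.624, 0.327, 0.629]
ft_force: [0.2, -0.2, -0.2]
width: 0.0
```

```bash
python3 snap.py 10 side
```

```text
[ 0.4951 -0.2379  0.0937] yaw 124.84 F [ 0.18 -0.16 -0.24] q7 2.6 10.35
```

View pics/side10z.png

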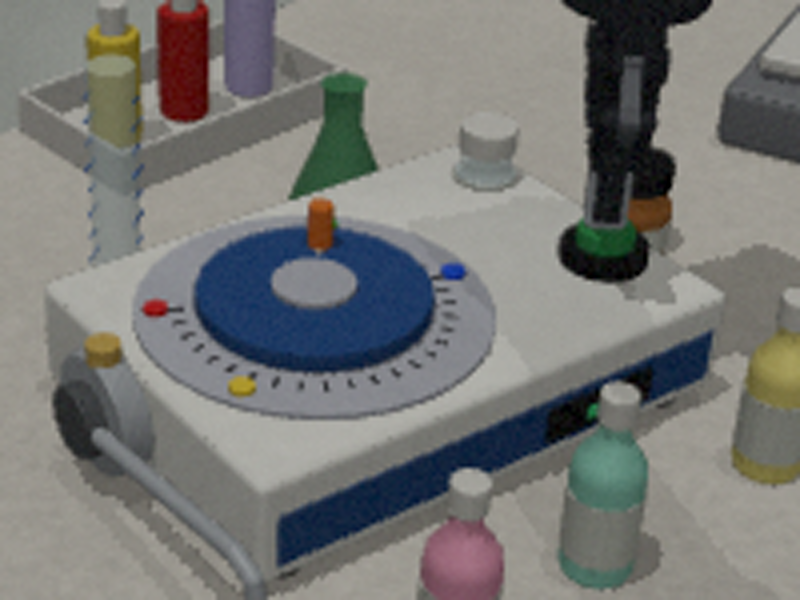

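Finger is centred just above the button. Press slowly, watching force.

Emit:
arm_command:
  targets: "0 0 0 -0.02 0; 0 0 0 -0.04 0; 0 0 0 -0.05 0; 0 0 0 -0.05 0"

```text
clock: 10.8
eef_pos: [0.4961, -0.2384, 0.0888]
tcp_rot: [0.328, -0.625, 0.327, 0.629]
ft_force: [0.2, 0.1, 3.5]
width: -0.0001
```

Emit:
arm_command:
  targets: "0 0 0 -0.01 0; 0 0 0 -0.02 0; 0 0 0 -0.02 0"

```text
clock: 11.1
eef_pos: [0.4962, -0.2385, 0.0865]
tcp_rot: [0.328, -0.625, 0.327, 0.629]
ft_force: [-1.6, -0.0, 4.8]
width: -0.0002
```

Emit:
arm_command:
  targets: "0 0 0 -0.01 0; 0 0 0 -0.017 0; 0 0 0 -0.017 0"

```text
clock: 11.4
eef_pos: [0.4962, -0.2385, 0.0859]
tcp_rot: [0.328, -0.625, 0.327, 0.629]
ft_force: [-3.5, 1.1, 14.7]
width: 0.0001
```

Emit:
arm_command:
  targets: "0 0 0 -0.01 0; 0 0 0 -0.017 0; 0 0 0 -0.017 0"

```text
clock: 11.7
eef_pos: [0.4963, -0.2385, 0.0859]
tcp_rot: [0.328, -0.625, 0.327, 0.629]
ft_force: [-4.8, 1.4, 17.3]
width: 0.0
```

Emit:
arm_command:
  targets: "0 0 0 0.05 0; 0 0 0 0.1 0; 0 0 0 0.4 0; 0 0 0 0.7 0; 0 0 0 0.7 0"

```text
clock: 12.2
eef_pos: [0.4994, -0.2399, 0.1744]
tcp_rot: [-0.329, 0.628, -0.326, -0.625]
ft_force: [0.5, 0.2, 0.7]
width: -0.0002
```

Emit:
arm_command:
  targets: "0 -0.2 -0.4 0.3 0; 0 -0.2 -0.8 0.3 0; 0 -0.2 -0.8 0.3 0; 0 -0.2 -0.8 0.3 0"

```text
clock: 12.6
eef_pos: [0.474, -0.3384, 0.2096]
tcp_rot: [-0.33, 0.627, -0.328, -0.625]
ft_force: [-0.4, 0.6, 0.4]
width: -0.0
```

```bash
python3 snap.py 11 top side; python3 fin.py pics/top11.png
```

```text
[ 0.474  -0.3384  0.2096] yaw 124.52 F [-0.42  0.56  0.39] q7 2.78 12.6
green [327.26534577 166.4013209 ] (np.float64(81.66), np.float64(306.3)) stud [312.60013115 175.33888525] (np.float64(39.34), np.float64(306.59)) (np.float64(39.72), np.float64(306.77)) stud0 (np.float64(40.09), np.float64(161.93))
hub [ 0.57543221 -0.09361124  0.089     ]
dial [ 0.57428608 -0.09358035  0.086     ]
nose tip (np.float64(70.44), np.float64(305.38)) mid (np.float64(61.88), np.float64(305.62))
```

View pics/top11.png

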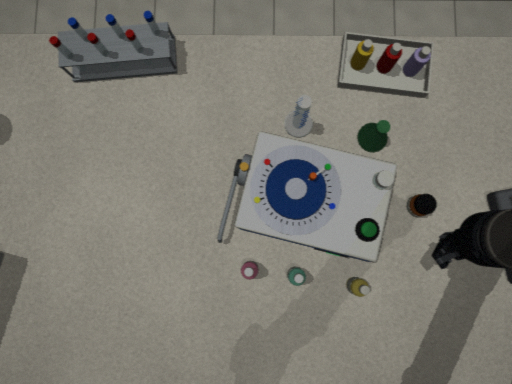

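View pics/side11z.png

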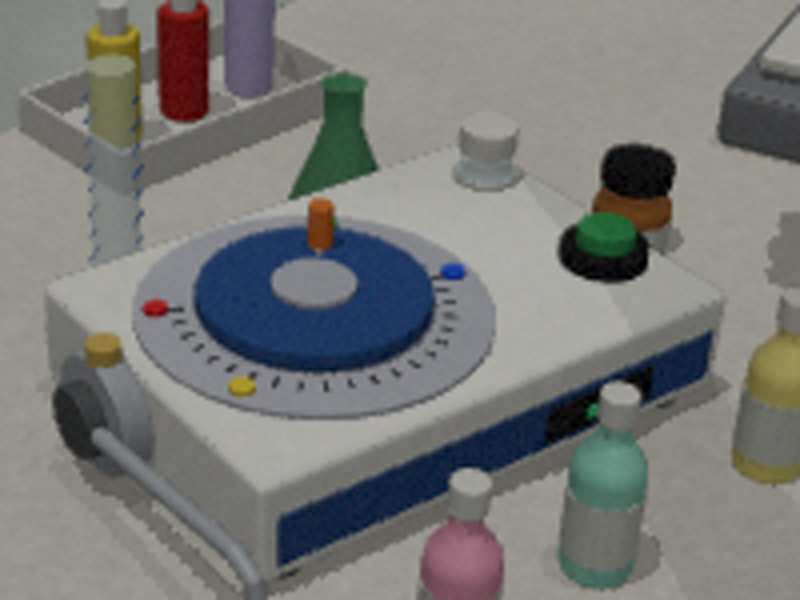

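The top view shows the index still pointing at the green marker (stud at pixel 313,175, marker at 327,166). The button is back up, all the bystanders are in place, and the arm is clear.

```bash
python3 -c "
from workcell import robot
print(robot.finish_job())"
```

```text
the job is handed in; nothing more can be done
None
```

I pushed the orange stud about 143° round through the front with the shut fingertips, until the dial's white index lined up with the green marker's line. Then I backed off, pressed the start button fully down and let it go. The job was handed in at about 12.7 s of the 50 s limit.

**Dial alignment:** the checks agree that the index is on the line to within about 1°, though they differ slightly in direction.
- **Wrist close-up before the press:** the stud measured +0.3° and the nose tip about +0.5° relative to the marker.
- **Top camera after the press:** the stud measured +0.3°. The nose tip measured about −0.8° from a hand-read point in the picture taken before the press.
- **One failed check:** a fit of the dial's rim in the wrist picture gave nonsense values, so I left it out.

**Button:** the force rose to about 4.8 N over roughly 6 mm of travel, then climbed sharply to 17 N at the stop, so I take it as fully pressed. There is no direct reading of the button itself; afterwards the side picture showed it back up.

**Forces and surroundings:** contact with the stud stayed at around 3 N. In the last pictures the bottles, jars and glassware stand where they started, and the arm touches nothing.

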